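Free the stop pin, slide the fixture board out to the pointer and hold it for clamping

ROBOT

A 7-joint arm with a two-finger parallel gripper is mounted at the origin on a cart in front of the work surface, level with it; the furniture and walls round the work are solid. World frame = base frame: x ahead of the robot, y to its left, z up, the work surface at z = 0. Lengths are in m, angles in rad, forces in N, time in s.
With the tool pointing down it reaches from about 0.425 to 0.925 m from the base axis. Payload 6.8 kg.
Tool frame: the origin (TCP) lies at the very end of the fingers, on their centre line; the grasp point (between the pads) lies 19 mm behind it; z points along the fingers, y is the line along which they close (so a half turn about z gives the same grasp; the last joint's range is limited). The gripper opens to 85 mm and grips with 20 to 120 N. Pads are 22 mm wide; open, the fingers measure 114 mm over their backs; the gripper's body (76 mm by 85 mm) begins 54 mm behind the grasp point. The pads swing forward as they close: fully open they stand 13 mm farther back than shut.
Start: joints at [-1.403, 0.477, 0.022, 1.555, -0.011, 1.109, -0.083], TCP at [0.184, 0.65, 0.231] pointing down, gripper open.
Joint ranges: [-2.96, 2.96], [-0.34, 2.1], [-1.41, 1.46], [0.24, 2.44], [-1.37, 4.51], [0.17, 1.92], [-2.96, 2.96]. Speed limits (rad/s): [2.39, 2.39, 3.14, 3.14, 3.14, 3.14, 3.14].

INTERFACE

Orientations are given as a unit quaternion [w, x, y, z].
In Python, from station import bot gives the robot as it stands.
- The arm moves only by the tool apply_moves, never from a script. Its argument "deltas" is a list of rows, each a list of 3 entries, a list of its own where there are three numbers: the closure, from 0 (fully open) to 1 (shut), then the shift along the tool's x, y, z in units of 0.2 m (1.0 is 0.2 m), then the turn about the tool's z in units of 2 pi rad (1.0 is 2 pi rad). A call has 1 to 12 rows; each row is the pose to reach, as a shift and turn from the pose commanded when the call began, along the tool's axes at that moment, turning the shorter way round; what a row does not reach only later rows make up. A row lasts 1/10 s, in which the tool goes at most 50 mm and 8.59 degrees, less where a joint would pass 70% of its speed; a pose out of reach is approached as far as the arm can. A call with a number of a shift or a turn outside -1 to 1 is refused whole. A call with a gripper value outside its range is refused whole. The fingers move at their own pace and stop on an object; "squeeze" is the grip in N (left out, the last holds). Time passes only in rows, so rows that repeat a pose let the fingers close. It gives the time, the measured TCP pose, the force, the opening and the grip force at its end, in the units of the state.
- bot.get_obs(): the state, without advancing time (a new reading comes with each control period).
- bot.read_camera(name): name is "side" or "top" or "wrist"; returns a dict with "color" (480x640x3 uint8, red, green, blue), "intrinsics" (3x3 intrinsics, pixels), "pose" (4x4, takes a point from camera to world coordinates); the wrist camera has in their place "hand_eye" (4x4, takes a point from camera to tool coordinates, whose origin is the TCP and whose axes are the flange's). Camera axes: x right, y down, z forward; pixel columns grow to the right and rows downward; lengths in m; the calibration is good to about 2 mm. A picture is of the moment at which its call begins: read the wrist's pose just before it. There is no depth.
- bot.hand_in(): hands the job in; it is judged then, once.
Trained networks look in a picture, given as the dict that the camera call returned (one of the last four; its "shot" number tells which), for a name from the list of things; names that differ only in an ending like _2 or _b are one class to them, and where a whole thing is asked for, a point or a joint stands for the part that bears it (a point fixed in the world has none). Each returns a list of dicts, best first, with "confidence" (0 to 1); they miss things now and then, are a little off and sometimes report something else, mostly with a low value. They report only what shows in the picture. A call takes as long as a camera call. They do not tell look-alikes from the thing itself.
- bot.look_for(picture, target): "point" ([x, y, z] in m, in world coordinates, good to about 4 mm: the middle of the surface that is visible of it).
The state is a dict: "t": time; "q": joint angles; "joint_vel": joint speeds; "joint_torque": joint torques, N m; "eef_pos": TCP position; "tool_rot": TCP orientation; "contact_force": force on the tool from outside, world axes, zero at the start; "torque": the same for the moment, N m; "gripper_width": opening from 0.0 (shut) to 1.0 (fully open); "grasp_force": force on a finger pad.
Only numpy, scipy, OpenCV 4.12 (cv2) and the standard library are available. Lean on these libraries where they do the work, as an engineer would, in place of code of your own. Each camera call takes 0.05 s, during which the arm holds its last target. There are 200 camera calls.

TASK

Drive the stop pin of the riser fully down with the hand mallet and stand the mallet back upright on the worktop, clear of the riser. Then slide the fixture board straight out along the riser over the pin, keeping it flat on its rails, until its leading edge is right under the tip of the pointer; that far out it would tip, so finish while still holding it there by the grip block or its rear end, flat and still, ready for a colleague to clamp. Use only the mallet on the pin, and leave the other things on the worktop alone.

Things in the scene. Friction and masses are not known exactly. Their poses are not given: they have to be found in the camera images.
- riser: Grey steel riser fixed to the worktop, 92 wide x 240 long x 64 mm high. Origin: centre of its underside. Its y axis runs along it and points OUTWARD, the way the board is to go (roughly the robot's left); z up. Deck 60 mm above the origin; two rails 12 mm wide (centred at x = +-38 mm, tops at 64 mm) run its whole length and carry the board; no side guides. Outer end at y = +120 mm.
- pin (a joint): Stop pin, steel, 12 mm across, upright in the deck at riser x = 0, y = +95 mm, standing 16 mm above the deck in front of the board. Value in m: 0 = fully up, 0.016 = fully down, flush with the deck, where the board passes over it. Stiff: takes 8 to 10 N of push, stays where driven. The mallet's face fits between the rails and may go down to the deck.
- pin_top (a point): Centre of the pin's top face (goes down with it); starts 74 to 76 mm above the worktop.
- board: Fixture board lying loose on the rails: flat aluminium plate 90 wide x 240 long x 8 mm thick, about 0.45 kg. Origin: centre of its underside; y along its length toward the leading edge (y = +120 mm), z up. It balances about 5 mm behind mid-length, so let go it tips once more than about 125 mm of it is beyond the riser's outer end.
- board_grip (a point): Centre of the black grip block (26 x 26 mm in plan, 40 mm tall, sides parallel to the board's) fixed on the board near its rear end. This point is 28 mm above the board's underside (20 mm above its top face), 30 mm in from the rear end and 210 mm behind the leading edge. Axes as the board's.
- board_edge (a point): Middle of the board's leading edge, half-way up its 8 mm thickness. Axes as the board's.
- mark (a point): Lower tip of the pointer: thin steel stand fixed on the worktop (base 40 x 40 mm, post 10 mm thick, 103 mm high) beyond the riser's outer end, beside the board's path on the side away from the robot; its thin arm reaches over the path and ends in a small downward tip 80 mm above the worktop, 8 mm above the board's top. Axes as the riser's. 145 to 180 mm beyond the riser's outer end.
- mallet_grip (a point): Middle of the mallet's handle, 75 mm above its lower face; z along the handle. Hand mallet standing upright on its face: white round head 36 mm across, 38 mm high, below; straight round wooden handle 22 to 24 mm across above it, 32 mm pommel from 98 to 108 mm; 0.2 kg.
- mallet_face (a point): Centre of the mallet's flat lower face (on the worktop at the start).
- clamp_mid (a point): Bystander: blue screw clamp lying flat, 115 x 96 x 14 mm, point at mid-height.
- timer_mid (a point): Bystander: small beige bench timer 62 x 68 x 20 mm, point at its centre.
- bottle_mid (a point): Bystander: small white-capped reagent bottle 54 mm across, 104 mm tall, point half-way up.
- tub_mid (a point): Bystander: white tub with a dark lid, 66 mm across, 75 mm tall, point half-way up.
Mind the look-alikes: they are no part of the job. Leave any brown, red or yellow look-alike of the part that bears mark alone.

How it is judged:
On the way, in this order (a step that is already met when the one before it is completed fails the run):
1. the pin is driven down (at least 13 of 16 mm) with the mallet's face on it (value of joint pin above 0.013 m and horizontal distance between mallet_face and pin_top below 0.025 m and distance between mallet_face and pin_top below 0.03 m), for 0.05 s.
2. the mallet stands upright on the worktop again, let go (height (world z) of mallet_face below 0.005 m and angle between mallet_face's own z axis and vertical below 0.1 rad and contact force between the fingers and mallet below 0.1 N), for 0.2 s.
3. after that the board's leading edge comes out to the pointer (y of board_edge in the frame of mark above -0.006 m), for 0.1 s.
At the end, for the whole second after the job is handed in: Fingers still hold the board: leading edge within 6 mm of the pointer tip along the riser, 15 mm of its centre line, 0.1 rad of straight, 0.04 rad of level, within 4 mm of the rails, still, not on pointer or mallet; pin down (12.5 of 16 mm or more); mallet upright on the worktop, untouched (y of board_edge in the frame of mark between -0.006 and 0.006 m and x of board_edge in the frame of riser between -0.015 and 0.015 m and angle between the y axis of board_edge and the y axis of riser, either way round below 0.1 rad and angle between board_edge's own z axis and vertical below 0.04 rad and z of board_grip in the frame of riser between 0.089 and 0.096 m and contact force between the fingers and board above 0.8 N and contact force between board and pointer below 0.1 N and contact force between each of board, the arm and mallet below 0.1 N and linear speed of board below 0.02 m/s and value of joint pin above 0.0125 m and height (world z) of mallet_face below 0.005 m and angle between mallet_face's own z axis and vertical below 0.1 rad); the arm keeps its last pose, push and grip.
It fails at once if the gripper or arm presses the pin itself (contact force between the arm and pin above 0.5 N).
It fails at once if the fingers press the pin itself (contact force between the fingers and pin above 0.5 N).
It fails at once if the board tips or is lifted off the rails (tilt over 0.15 rad or leading edge 25 mm off its rail height) (angle between board_edge's own z axis and vertical above 0.15 rad or height (world z) of board_edge above 0.093 m or height (world z) of board_edge below 0.043 m).
It fails at once if a bystander is moved by more than 25 mm (distance of any of clamp_mid, timer_mid, bottle_mid, tub_mid from where it was at the start of the episode above 0.025 m).
It also fails if it takes over 54 s, if anything falls off the work surface, if the arm or the gripper's body presses on something with over 40 N, if the wrist force passes 120 N, or if a joint passes its speed limit or range.

## Working session

There is one attempt and no reset: what is moved stays moved. The work goes in short steps, Python scripts to look and compute and a tool call to move; the robot and the scene stay as the last step left them, time stands still between calls to the robot, and variables do not carry over. Pictures are saved under pics/ and viewed, at most 10 in all, crops included, and the job is handed in when it is done.

Besides the shell and the picture viewer there is one more tool, called after "Request:" as name(argument=value, ...) on one line, values as JSON. apply_moves: Moves the arm, as the interface text tells. Its arguments: {"type":"object","properties":{"deltas":{"type":"array","items":{"type":"array"}},"squeeze":{"type":"number"}},"required":["deltas"]}

```bash
mkdir -p pics; ls
python3 - <<'E'
from station import bot
import cv2,numpy as np
np.set_printoptions(precision=4,suppress=True)
o=bot.get_obs();print({k:np.round(v,4) for k,v in o.items()})
for n in("top","side"):
    p=bot.read_camera(n);cv2.imwrite(f"pics/{n}0.png",p["color"][:,:,::-1])
    print(n,p["intrinsics"].tolist(),p["pose"].tolist())
    for t in["riser","pin_top","board","board_grip","board_edge","mark","mallet_grip","mallet_face","clamp_mid","timer_mid","bottle_mid","tub_mid"]:
        try: print(t,[(np.round(d["point"],4).tolist(),round(d["confidence"],2)) for d in bot.look_for(p,t)])
        except Exception as e: print(t,e)
print(bot.get_obs()["t"])
E
```

```text
pics
{'t': np.float64(0.0), 'q': array([-1.4031,  0.4778,  0.0223,  1.5564, -0.0115,  1.1093, -0.0831]), 'joint_vel': array([-0.0001, -0.0004, -0.0003,  0.0001,  0.0001, -0.0019,  0.0001]), 'joint_torque': array([ -0.0006, -59.6461,   1.6079, -28.1208,   0.0125,   0.0094,
        -0.    ]), 'eef_pos': array([0.1837, 0.6489, 0.2303]), 'tool_rot': array([-0.0001,  0.1375,  0.9905, -0.0009]), 'contact_force': array([ 0.4421, -0.1048, -0.0171]), 'torque': array([0.0283, 0.0052, 0.0196]), 'grasp_force': np.float64(0.0), 'gripper_width': np.float64(1.0008)}
top [[567.4620253536198, 0.0, 317.25365894536645], [0.0, 567.4620253536198, 237.17101755958834], [0.0, 0.0, 1.0]] [[0.012397672713025743, -0.9803914724710386, 0.19666941403626934, 0.29621359212699894], [-0.9998121803117228, -0.00922404731822803, 0.01704467809581756, 0.11124758393587211], [-0.014896369075034707, -0.19684378998876229, -0.9803216923700303, 1.6156176214843203], [0.0, 0.0, 0.0, 1.0]]
riser [([0.4559, -0.0491, 0.0603], 0.74), ([0.5316, 0.1478, 0.0104], 0.68)]
pin_top []
board [([0.4687, -0.1817, 0.0703], 0.74)]
board_grip [([
[... 1076 characters left out ...]
op [([0.5388, 0.1534, 0.0155], 0.28)]
board [([0.4723, -0.1686, 0.0717], 0.68)]
board_grip [([0.4732, -0.174, 0.0699], 0.94), ([0.4154, 0.369, 0.0417], 0.19), ([0.7305, 0.0564, 0.0518], 0.18)]
board_edge [([0.4674, -0.1694, 0.0692], 0.85)]
mark [([0.6525, 0.1342, 0.0115], 0.85), ([0.6155, -0.0095, 0.0169], 0.72), ([0.5417, 0.1492, 0.0157], 0.57), ([0.6103, -0.1209, 0.0324], 0.57)]
mallet_grip [([0.4188, 0.3647, 0.0447], 0.67), ([0.4681, -0.1668, 0.0688], 0.49)]
mallet_face [([0.4123, 0.3657, 0.0444], 0.83)]
clamp_mid [([0.7523, -0.0951, 0.0099], 0.74)]
timer_mid [([0.7101, -0.1993, 0.0537], 0.67), ([0.4706, -0.1686, 0.0746], 0.28)]
bottle_mid [([0.7337, 0.0569, 0.0529], 0.77)]
tub_mid []
1.3
```

View pics/top0.png

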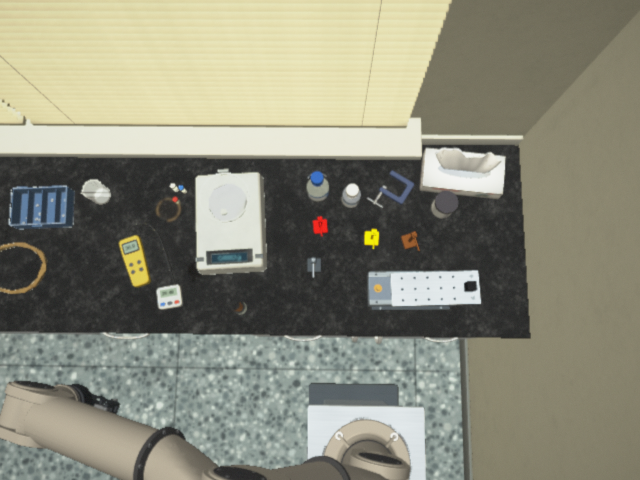

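View pics/side0.png

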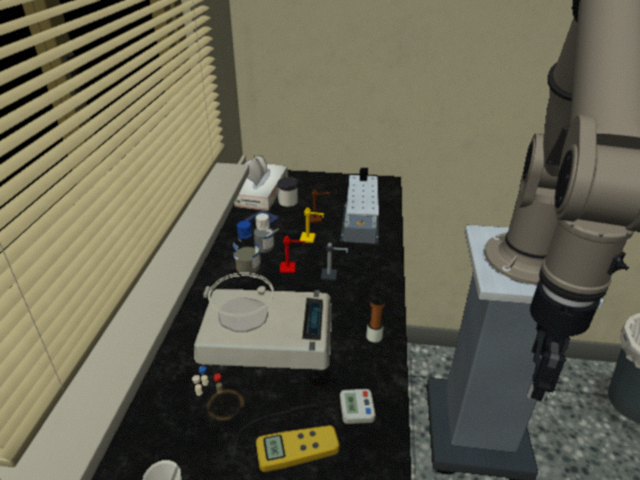

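Run:
```python
import cv2,numpy as np
a=cv2.imread("pics/top0.png")[225:325,225:495]; a=cv2.resize(a,None,fx=2.9,fy=2.9,interpolation=cv2.INTER_CUBIC)
b=cv2.imread("pics/side0.png")[160:350,280:420]; b=cv2.resize(b,None,fx=1.57,fy=1.57,interpolation=cv2.INTER_CUBIC)
c=np.zeros((600,800,3),np.uint8);c[:a.shape[0],:a.shape[1]]=a;c[300:300+b.shape[0],:b.shape[1]]=b[:300]
cv2.imwrite("pics/crop0.png",c);print(a.shape,b.shape)
```

```text
(290, 783, 3) (298, 220, 3)
```

View pics/crop0.png

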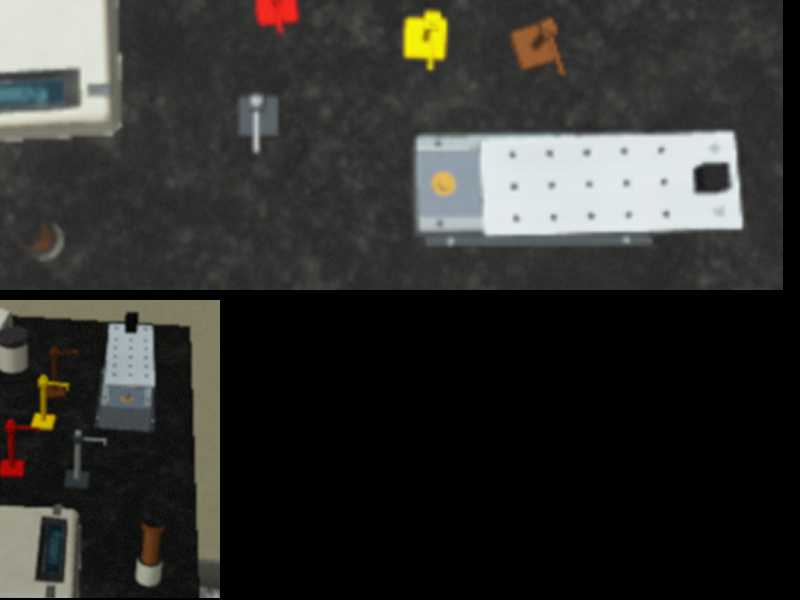

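```bash
cat > h.py <<'E'
import numpy as np, cv2
from station import bot
from scipy.spatial.transform import Rotation as R
np.set_printoptions(precision=4,suppress=True)
TK=np.array([[567.462,0,317.2537],[0,567.462,237.171],[0,0,1]])
TP=np.array([[0.012397672713,-0.980391472471,0.196669414036,0.296213592127],[-0.999812180312,-0.009224047318,0.017044678096,0.111247583936],[-0.014896369075,-0.196843789989,-0.98032169237,1.615617621484],[0,0,0,1]])
SK=np.array([[500.124,0,312.8687],[0,500.124,244.0042],[0,0,1]])
SP=np.array([[-0.991730215879,-0.072849099566,0.105660719307,0.447109212820],[-0.128339515384,0.565394149007,-0.814775076361,1.184185964689],[-0.000384321814,-0.821597507884,-0.570067879586,0.822363099442],[0,0,0,1]])
def bp(u,v,z,K=TK,P=TP):
    d=P[:3,:3]@np.linalg.solve(K,[u,v,1]);return P[:3,3]+d*(z-P[2,3])/d[2]
def toolT(o=None):
    o=o or bot.get_obs();w,x,y,z=o["tool_rot"];T=np.eye(4);T[:3,:3]=R.from_quat([x,y,z,w]).as_matrix();T[:3,3]=o["eef_pos"];return T
def delta(target,yaw=None):
    "row entries to reach target xyz (units of .2 m) and world yaw of tool y"
    T=toolT();s=T[:3,:3].T@(np.array(target)-T[:3,3])/.2;ty=np.arctan2(T[1,1],T[0,1]);t=0
    if yaw is not None: t=-((yaw-ty+np.pi/2)%np.pi-np.pi/2)/(2*np.pi)
    return s,t,ty
def wrist(name=None):
    T=toolT();p=bot.read_camera("wrist");P=T@p["hand_eye"]
    if name: cv2.imwrite(f"pics/{name}.png",p["color"][:,:,::-1])
    return p,P
E
python3 - <<'E'
from h import *
c=lambda u,v,z:bp(225+(u+.5)/2.9-.5,225+(v+.5)/2.9-.5,z)
s=lambda u,v,z:bp(280+(u+.5)/1.57-.5,160+(v-300+.5)/1.57-.5,z,SK,SP)
for n,a in dict(pin=(444,183,.076),b1=(481,141,.072),b2=(736,131,.072),b3=(742,229,.072),b4=(485,235,.072),r1=(417,137,.064),r2=(417,233,.064),grip=(713,178,.112),tip=(256,152,.085),post=(257,100,.103),base1=(239,95,.005),base2=(278,136,.005),mallethead=(50,240,.03),mallettop=(39,240,.1)).items(): print(n,c(*a))
for n,a in dict(pin=(127,398,.076),r1=(98,423,.064),r2=(155,427,.064),tip=(104,441,.085),post=(78,435,.103),malletbot=(149,580,.003),mallettop=(151,516,.108),grip=(131,315,.112)).items(): print("S",n,s(*a))
print(delta([.41,.35,.2],np.pi/2))
E
```

```text
pin [ 0.4665 -0.028   0.076 ]
b1 [ 0.507  -0.0636  0.072 ]
b2 [ 0.519  -0.3034  0.072 ]
b3 [ 0.427 -0.305  0.072]
b4 [ 0.4188 -0.0661  0.072 ]
r1 [ 0.5113 -0.0039  0.064 ]
r2 [ 0.4206 -0.0034  0.064 ]
grip [ 0.4698 -0.2699  0.112 ]
tip [0.4927 0.1482 0.085 ]
post [0.5391 0.1475 0.103 ]
base1 [0.5596 0.1678 0.005 ]
base2 [0.5191 0.1286 0.005 ]
mallethead [0.4127 0.3463 0.03  ]
mallettop [0.4074 0.346  0.1   ]
S pin [ 0.4666 -0.0054  0.076 ]
S r1 [0.5124 0.0626 0.064 ]
S r2 [0.4148 0.0624 0.064 ]
S tip [0.4968 0.1444 0.085 ]
S post [0.538  0.1586 0.103 ]
S malletbot [0.4124 0.3655 0.003 ]
S mallettop [0.4175 0.3473 0.108 ]
S grip [ 0.4735 -0.2636  0.112 ]
(array([-1.496 , -1.133 ,  0.1565]), np.float64(-0.04389157881919498), np.float64(1.295017403649216))
```

Request:
apply_moves(deltas=[[0,[-1,-0.76,0],-0.044],[0,[-1,-0.76,0],-0.044],[0,[-1,-0.76,0],-0.044],[0,[-1,-0.76,0],-0.044],[0,[-1,-0.76,0],-0.044],[0,[-1,-0.76,0],-0.044],[0,[-1,-0.76,0],-0.044]], squeeze=60)

```text
t: 2.0
eef_pos: [0.3361, 0.4477, 0.2317]
tool_rot: [0.0, 0.001, 1.0, 0.0]
contact_force: [0.7, -0.5, 0.4]
gripper_width: 1.0
grasp_force: 0.0
```

Run:
```python
from h import *
print(toolT(),delta([.411,.346,.2],np.pi/2),bot.get_obs()["t"])
```

```text
[[-1.      0.0029  0.0004  0.3361]
 [ 0.0029  1.      0.0005  0.4477]
 [-0.0004  0.0005 -1.      0.2317]
 [ 0.      0.      0.      1.    ]] (array([-0.376 , -0.5073,  0.1583]), np.float64(-0.00046240651545903814), np.float64(1.5678909409710202)) 2.0
```

Request:
apply_moves(deltas=[[0,[-0.376,-0.507,0.06],0],[0,[-0.376,-0.507,0.06],0],[0,[-0.376,-0.507,0.06],0],[0,[-0.376,-0.507,0.06],0],[0,[-0.376,-0.507,0.06],0]])

```text
t: 2.5
eef_pos: [0.4094, 0.3489, 0.2193]
tool_rot: [-0.0, -0.001, 1.0, 0.0]
contact_force: [-1.3, 0.4, 0.4]
gripper_width: 0.998
grasp_force: 0.0
```

Run:
```python
from h import *
p,P=wrist("w1");print(P,p["intrinsics"],toolT()[:3,3])
for t in("mallet_grip","mallet_face"):print([(d["point"],d["confidence"]) for d in bot.look_for(p,t)])
```

```text
[[-0.0015  0.9531  0.3028  0.3329]
 [ 1.      0.0012  0.0013  0.3483]
 [ 0.0009  0.3028 -0.9531  0.3614]
 [ 0.      0.      0.      1.    ]] [[384.5527   0.     320.9582]
 [  0.     384.5527 238.8605]
 [  0.       0.       1.    ]] [0.4089 0.3497 0.2194]
[]
[([0.4033, 0.3543, 0.0526], 0.74)]
```

View pics/w1.png

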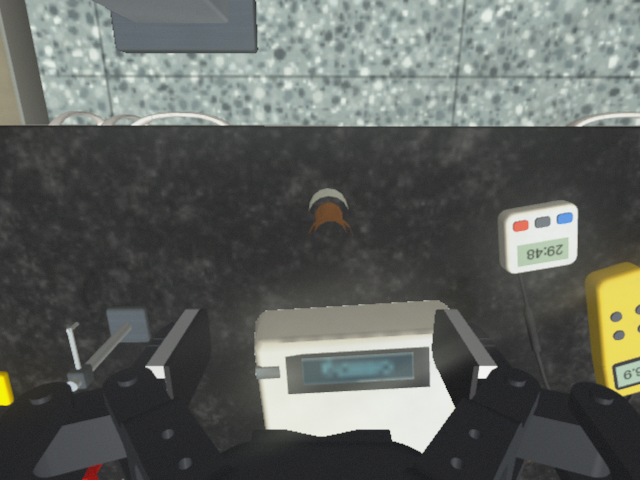

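Run:
```python
from h import *
K=np.array([[384.55,0,320.96],[0,384.55,238.86],[0,0,1]])
T=toolT();p=bot.read_camera("wrist");P=T@p["hand_eye"]
im=p["color"].astype(int)[170:270,290:370]
m=(im.min(2)>130);ys,xs=np.nonzero(m);print(xs.min()+290,xs.max()+290,ys.min()+170,ys.max()+170)
print(bp((xs.min()+xs.max())/2+290,ys.min()+170,.038,K,P), bp(xs.min()+290,205,.038,K,P),bp(xs.max()+290,205,.038,K,P))
b=(im[:,:,0]>im[:,:,2]+40);ys,xs=np.nonzero(b);print(xs.min()+290,xs.max()+290,ys.min()+170,ys.max()+170)
for z in(.04,.098):print(bp((xs.min()+xs.max())/2+290,ys.min()+170,z,K,P),bp((xs.min()+xs.max())/2+290,ys.max()+170,z,K,P))
```

```text
316 344 190 203
[0.3914 0.3571 0.038 ] [0.4045 0.3452 0.038 ] [0.4044 0.3693 0.038 ]
310 347 204 229
[0.4031 0.3559 0.04  ] [0.4253 0.3561 0.04  ]
[0.3903 0.3547 0.098 ] [0.4085 0.3548 0.098 ]
```

Request:
apply_moves(deltas=[[0,[-0.026,0.03,0.2],0],[0,[-0.026,0.03,0.4],0],[0,[-0.026,0.03,0.6],0],[0,[-0.026,0.03,0.8],0],[0,[-0.026,0.03,0.8],0],[1,[-0.026,0.03,0.8],0],[1,[-0.026,0.03,0.8],0],[1,[-0.026,0.03,0.8],0],[1,[-0.026,0.03,0.8],0],[1,[-0.026,0.03,0.8],0],[1,[-0.026,0.03,0.8],0],[1,[-0.026,0.03,0.8],0]], squeeze=60)

```text
t: 3.9
eef_pos: [0.4163, 0.3542, 0.0607]
tool_rot: [0.001, -0.0, 1.0, 0.001]
contact_force: [-0.0, -0.4, 8.6]
gripper_width: 0.316
grasp_force: 68.3
```

Request:
apply_moves(deltas=[[1,[0,0,-0.15],0],[1,[0,0,-0.35],0],[1,[0,0,-0.55],0],[1,[0,0,-0.75],0],[1,[0,0,-0.75],0],[1,[0,0,-0.75],0]])

```text
t: 4.5
eef_pos: [0.4154, 0.3535, 0.21]
tool_rot: [0.0, -0.0, 1.0, 0.001]
contact_force: [-0.2, -0.7, -2.7]
gripper_width: 0.314
grasp_force: 70.4
```

Run:
```python
from h import *
p,P=wrist("w2");o=bot.get_obs();print(toolT(o)[:3,3],o["gripper_width"],o["grasp_force"],o["contact_force"])
s=bot.read_camera("side");cv2.imwrite("pics/s2.png",s["color"][:,:,::-1])
c=np.hstack([cv2.resize(p["color"][:300,160:480],(400,375)),cv2.resize(s["color"][240:390,300:460],(400,375),interpolation=cv2.INTER_CUBIC)])
cv2.imwrite("pics/c2.png",c[:,:,::-1])
```

```text
[0.4147 0.3528 0.2086] 0.31445018178869877 70.42796730995178 [ 0.0099 -0.7065 -3.0701]
```

View pics/c2.png

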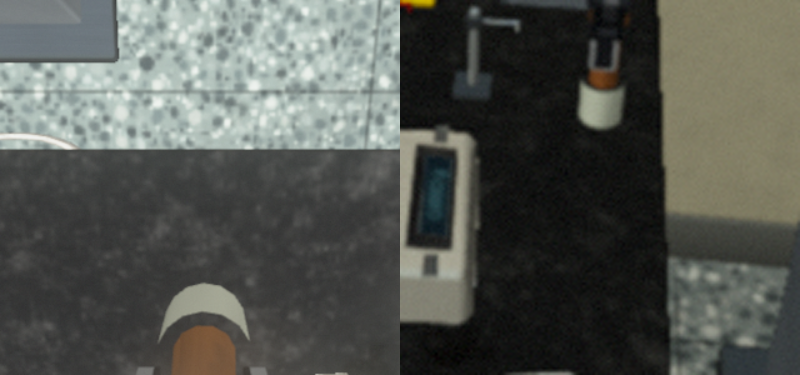

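Request:
apply_moves(deltas=[[1,[-0.13,-0.24,-0.1],0],[1,[-0.13,-0.48,-0.1],0],[1,[-0.13,-0.72,-0.1],0],[1,[-0.13,-0.95,-0.1],0]])

```text
t: 5.0
eef_pos: [0.4404, 0.1609, 0.2277]
tool_rot: [-0.001, -0.0, 1.0, -0.001]
contact_force: [0.9, -0.5, -2.5]
gripper_width: 0.316
grasp_force: 70.9
```

Request:
apply_moves(deltas=[[1,[-0.13,-0.24,0],0],[1,[-0.13,-0.48,0],0],[1,[-0.13,-0.72,0],0],[1,[-0.13,-0.95,0],0],[1,[-0.13,-0.95,0],0],[1,[-0.13,-0.95,0],0]])

```text
t: 5.6
eef_pos: [0.4665, -0.0275, 0.2279]
tool_rot: [-0.001, 0.001, 1.0, -0.0]
contact_force: [-0.2, 0.8, -2.2]
gripper_width: 0.315
grasp_force: 70.7
```

Run:
```python
from h import *
p,P=wrist("w3");np.save("P3.npy",P);o=bot.get_obs();print(o["t"],toolT(o),o["gripper_width"],o["grasp_force"],o["contact_force"])
for t in("pin_top","riser","board_grip","board_edge"):print(t,[(d["point"],d["confidence"]) for d in bot.look_for(p,t)])
```

```text
5.65 [[-1.     -0.0005 -0.0025  0.4668]
 [-0.0005  1.     -0.0001 -0.0261]
 [ 0.0025 -0.0001 -1.      0.2281]
 [ 0.      0.      0.      1.    ]] 0.3147198420072973 70.74629545211792 [ 0.1027  0.6399 -1.6932]
pin_top [([0.4569, -0.0329, 0.0645], 0.53)]
riser [([0.4328, -0.0508, 0.0597], 0.75)]
board_grip [([0.4637, -0.1724, 0.071], 0.77)]
board_edge [([0.4665, -0.1742, 0.0693], 0.85)]
```

View pics/w3.png

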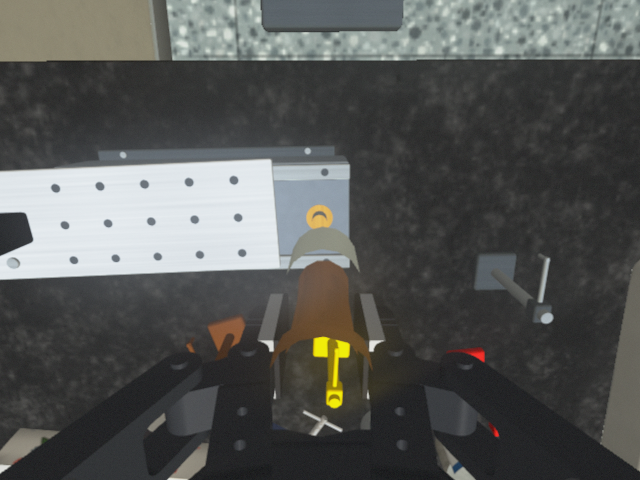

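Run:
```python
from h import *
K=np.array([[384.55,0,320.96],[0,384.55,238.86],[0,0,1]]);P=np.load("P3.npy")
for n,u,v,z in[("pin",319.5,216,.072),("r1",349,158,.064),("r2",350,268,.064),("rb1",98,152,.0),("rb2",334,148,.0),("bf1",271.5,160,.072),("bf2",279,270,.072),("bl1",0,170,.072),("bl2",0,279,.072),("tip",543,257,.08),("armend",543,257,.09),("posttop",546,318,.103),("base",496,272,.003)]: print(n,bp(u,v,z,K,P))
```

```text
pin [ 0.4651 -0.0291  0.072 ]
r1 [ 0.4204 -0.0058  0.064 ]
r2 [ 0.5129 -0.0032  0.064 ]
rb1 [ 0.4205 -0.238   0.    ]
rb2 [ 0.4174 -0.0156  0.    ]
bf1 [ 0.421  -0.0656  0.072 ]
bf2 [ 0.5114 -0.0631  0.072 ]
bl1 [ 0.428  -0.2749  0.072 ]
bl2 [ 0.5189 -0.298   0.072 ]
tip [0.4974 0.1503 0.08  ]
armend [0.4937 0.1442 0.09  ]
posttop [0.5395 0.1472 0.103 ]
base [0.5422 0.152  0.003 ]
```

Request:
apply_moves(deltas=[[1,[0.005,-0.01,0.2],0],[1,[0.005,-0.01,0.4],0],[1,[0.005,-0.01,0.42],0],[1,[0.005,-0.01,0.44],0],[1,[0.005,-0.01,0.46],0],[1,[0.005,-0.01,0.48],0],[1,[0.005,-0.01,0.5],0],[1,[0.005,-0.01,0.515],0],[1,[0.005,-0.01,0.515],0]])

```text
t: 6.75
eef_pos: [0.468, -0.0283, 0.1274]
tool_rot: [0.001, -0.0, 1.0, 0.0]
contact_force: [-0.2, 0.6, 2.9]
gripper_width: 0.321
grasp_force: 70.5
```

Request:
apply_moves(deltas=[[1,[0.01,0,0.012],0],[1,[0.01,0,0.024],0],[1,[0.01,0,0.035],0],[1,[0.01,0,0.035],0]])

```text
t: 7.15
eef_pos: [0.4669, -0.0283, 0.1208]
tool_rot: [0.002, -0.0, 1.0, 0.0]
contact_force: [1.6, 0.5, 7.8]
gripper_width: 0.32
grasp_force: 70.2
```

Request:
apply_moves(deltas=[[1,[0,0,0.012],0],[1,[0,0,0.02],0],[1,[0,0,0.02],0]])

```text
t: 7.45
eef_pos: [0.4707, -0.0283, 0.1205]
tool_rot: [0.006, -0.0, 1.0, 0.001]
contact_force: [-4.2, 1.2, 39.0]
gripper_width: 0.317
grasp_force: 65.9
```

Request:
apply_moves(deltas=[[1,[0,0,-0.05],0],[1,[0,0,-0.2],0],[1,[0,0,-0.4],0],[1,[0,0,-0.57],0],[1,[0,0,-0.57],0],[1,[0,0,-0.57],0]])

```text
t: 8.05
eef_pos: [0.4646, -0.0284, 0.2297]
tool_rot: [0.001, -0.0, 1.0, 0.0]
contact_force: [0.2, 0.4, -3.2]
gripper_width: 0.314
grasp_force: 70.6
```

Run:
```python
from h import *
p,P=wrist("w4");np.save("P4.npy",P);o=bot.get_obs();print(o["t"],toolT(o)[:3],o["gripper_width"],o["contact_force"])
a=cv2.imread("pics/w3.png")[140:290,250:370];b=cv2.imread("pics/w4.png")[140:290,250:370]
cv2.imwrite("pics/c4.png",cv2.resize(np.hstack([a,b]),None,fx=3,fy=3,interpolation=cv2.INTER_CUBIC))
```

```text
8.1 [[-1.     -0.0008 -0.001   0.4638]
 [-0.0008  1.      0.0001 -0.0285]
 [ 0.001   0.0001 -1.      0.2287]] 0.3176914203136498 [-0.3378 -0.0172 -2.8824]
```

View pics/c4.png

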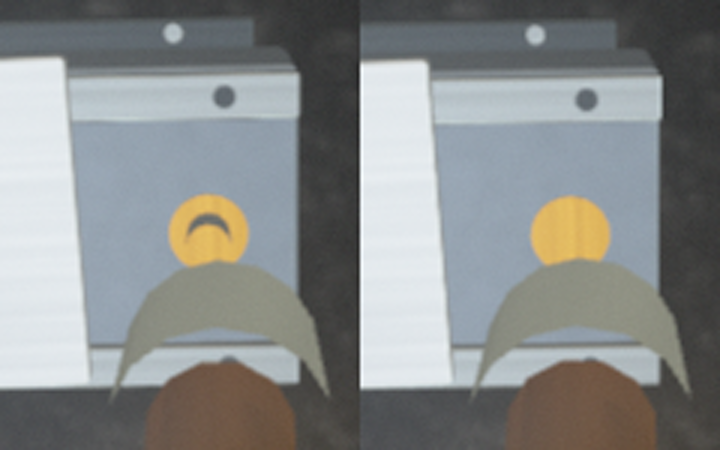

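Request:
apply_moves(deltas=[[1,[0.12,0.24,0],0],[1,[0.12,0.48,0],0],[1,[0.12,0.72,0],0],[1,[0.12,0.95,0],0]])

```text
t: 8.5
eef_pos: [0.4389, 0.163, 0.2277]
tool_rot: [-0.001, -0.0, 1.0, -0.001]
contact_force: [0.9, -0.7, -2.0]
gripper_width: 0.309
grasp_force: 70.5
```

Request:
apply_moves(deltas=[[1,[0.12,0.24,0],0],[1,[0.12,0.48,0],0],[1,[0.12,0.72,0],0],[1,[0.12,0.95,0],0],[1,[0.12,0.95,0.2],0],[1,[0.12,0.95,0.4],0],[1,[0.12,0.95,0.6],0],[1,[0.12,0.95,0.75],0],[1,[0.12,0.95,0.81],0],[1,[0.12,0.95,0.82],0],[1,[0.12,0.95,0.83],0],[1,[0.12,0.95,0.83],0]])

```text
t: 9.7
eef_pos: [0.4171, 0.3521, 0.0644]
tool_rot: [0.001, -0.0, 1.0, 0.001]
contact_force: [-0.1, 0.3, -1.6]
gripper_width: 0.312
grasp_force: 70.7
```

Request:
apply_moves(deltas=[[1,[0,0,0.005],0],[1,[0,0,0.01],0],[1,[0,0,0.015],0],[1,[0,0,0.015],0]])

```text
t: 10.1
eef_pos: [0.4167, 0.3518, 0.0608]
tool_rot: [0.0, -0.0, 1.0, 0.0]
contact_force: [-0.3, 0.1, 1.3]
gripper_width: 0.314
grasp_force: 70.3
```

Request:
apply_moves(deltas=[[1,[0,0,0.005],0],[0,[0,0,0.005],0],[0,[0,0,0.005],0],[0,[0,0,0.005],0],[0,[0,0,0.005],0],[0,[0,0,0.005],0],[0,[0,0,0.005],0]])

```text
t: 10.8
eef_pos: [0.4162, 0.3514, 0.0592]
tool_rot: [-0.0, -0.0, 1.0, -0.0]
contact_force: [0.8, -0.2, -1.9]
gripper_width: 1.003
grasp_force: 1.1
```

Request:
apply_moves(deltas=[[0,[0,0,-0.1],0],[0,[0,0,-0.3],0],[0,[0,0,-0.5],0],[0,[0,0,-0.7],0],[0,[0,0,-0.9],0],[0,[0,0,-0.9],0]])

```text
t: 11.4
eef_pos: [0.4189, 0.3537, 0.2453]
tool_rot: [0.004, -0.0, 1.0, 0.004]
contact_force: [0.2, -0.5, 0.8]
gripper_width: 1.001
grasp_force: 0.0
```

Run:
```python
from h import *
p,P=wrist("w5");o=bot.get_obs();print(o["t"],toolT(o)[:3],o["gripper_width"])
s=bot.read_camera("side")
cv2.imwrite("pics/c5.png",np.hstack([cv2.resize(p["color"][120:300,240:400],(355,400)),cv2.resize(s["color"][280:380,340:420],(320,400),interpolation=cv2.INTER_CUBIC)])[:,:,::-1])
print(delta([.470,-.268,.25],np.pi/2+.03))
```

```text
11.45 [[-1.     -0.0005  0.0045  0.4177]
 [-0.0005  1.      0.0049  0.3527]
 [-0.0045  0.0049 -1.      0.2425]] 0.9976171789936095
(array([-0.2647, -3.0992, -0.0538]), np.float64(-0.004688523584474399), np.float64(1.571337464296562))
```

View pics/c5.png

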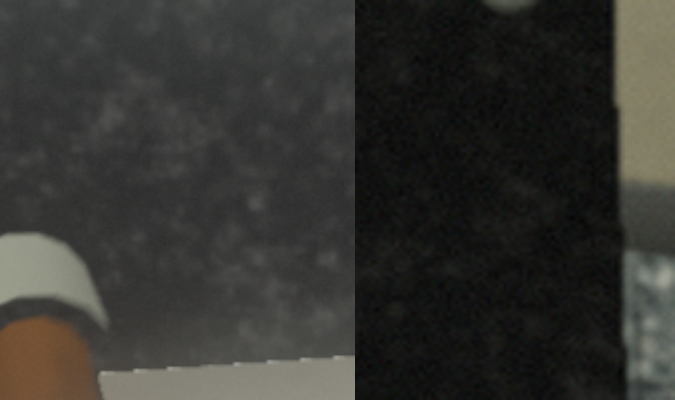

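Run:
```python
from h import *
o=bot.get_obs();print(o["contact_force"],o["grasp_force"],o["torque"])
s=bot.read_camera("side")["color"];w=cv2.imread("pics/w5.png")[:,:,::-1]
c=np.zeros((600,800,3),np.uint8);c[:360,:480]=cv2.resize(w,(480,360));c[:600,480:]=cv2.resize(s[190:340,330:410],(320,600),interpolation=cv2.INTER_CUBIC)
t=bot.read_camera("top")["color"];c[360:,:480]=cv2.resize(t[270:330,190:310],(480,240),interpolation=cv2.INTER_CUBIC)
cv2.imwrite("pics/c6.png",c[:,:,::-1])
```

```text
[-0.189  -0.276  -0.6469] 0.0 [-0.0394  0.0168  0.0443]
```

View pics/c6.png

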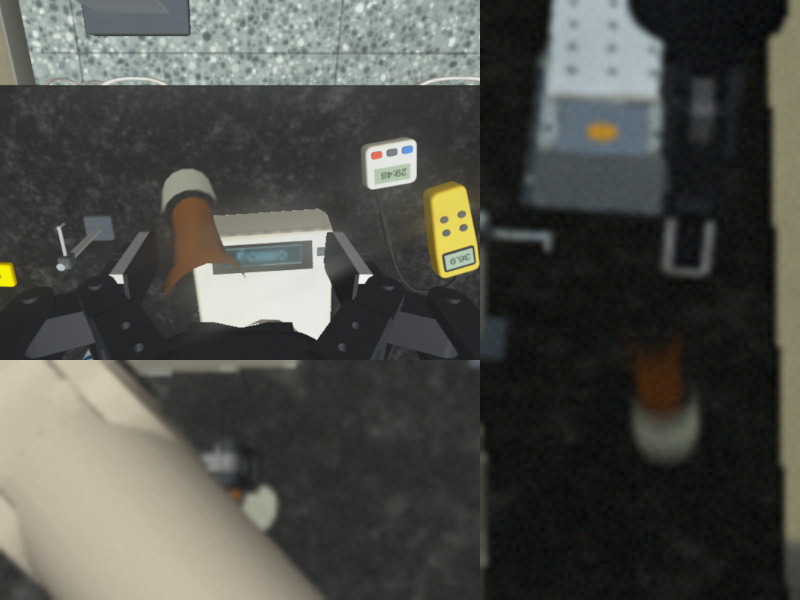

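```bash
cat > ml.py <<'E'
from h import *
def blob(m,n):
    k,l,st,ce=cv2.connectedComponentsWithStats(m.astype(np.uint8))
    i=[(st[j].tolist(),np.round(ce[j],1).tolist()) for j in range(1,k) if st[j,4]>15];print(n,sorted(i,key=lambda a:-a[0][4])[:5])
for t in range(2):
    for n,(r0,r1,c0,c1) in dict(side=(180,400,333,425),top=(265,335,190,300),wrist=(100,400,100,500)).items():
        T=toolT();p=bot.read_camera(n);im=p["color"][r0:r1,c0:c1].astype(int);cv2.imwrite(f"pics/{n}_m{t}.png",p["color"][:,:,::-1])
        blob((im[:,:,0]>im[:,:,2]+35)&(im[:,:,0]<200),n+" brown")
        blob((im.min(2)>120)&(im.max(2)-im.min(2)<45),n+" white")
        for q in("mallet_grip","mallet_face"):
            if t: print(n,q,[(np.round(d["point"],3),d["confidence"]) for d in bot.look_for(p,q)])
print(bot.get_obs()["t"])
E
python3 ml.py
```

```text
side brown [([35, 134, 7, 9, 39], [38.7, 138.8]), ([29, 210, 6, 7, 31], [31.7, 213.1]), ([24, 41, 7, 4, 26], [27.2, 42.5])]
side white [([13, 0, 29, 41, 804], [26.0, 19.3]), ([7, 210, 32, 10, 209], [22.5, 214.2]), ([79, 167, 8, 5, 22], [83.3, 169.1]), ([88, 190, 4, 5, 16], [89.8, 191.8])]
top brown []
top white [([0, 0, 77, 70, 3154], [27.5, 39.4]), ([27, 0, 46, 5, 148], [47.8, 1.2]), ([57, 37, 8, 7, 35], [61.1, 39.9]), ([51, 29, 7, 3, 19], [54.3, 29.9])]
wrist brown [([235, 113, 76, 52, 1735], [276.0, 138.0])]
wrist white [([155, 186, 194, 114, 14044], [249.3, 243.6]), ([0, 0, 400, 20, 7339], [199.0, 9.1]), ([193, 91, 51, 48, 1611], [217.7, 114.9]), ([395, 103, 5, 56, 196], [397.6, 128.8]), ([377, 265, 21, 14, 186], [385.0, 270.6])]
side brown [([13, 151, 23, 27, 279], [24.8, 162.9]), ([29, 210, 6, 7, 31], [31.7, 213.1]), ([24, 41, 7, 4, 25], [27.1, 42.6])]
side white [([13, 0, 29, 46, 806], [25.8, 19.5]), ([7, 210, 32, 10, 207], [22.4, 214.2]), ([26, 138, 17, 15, 161], [35.0, 145.0]), ([82, 167, 5, 5, 18], [83.9, 169.0]), ([88, 190, 4, 5, 16], [89.8, 191.8])]
side mallet_grip [(array([0.441, 0.382, 0.031]), 0.9), (array([ 0.479, -0.15 ,  0.068]), 0.57)]
side mallet_face [(array([0.44 , 0.384, 0.026]), 0.79)]
top brown []
top white [([0, 0, 77, 70, 3161], [27.6, 39.4]), ([27, 0, 46, 5, 143], [47.5, 1.2])]
top mallet_grip [(array([ 0.454, -0.051,  0.062]), 0.54)]
top mallet_face []
wrist brown [([243, 114, 74, 49, 1542], [282.9, 137.9])]
wrist white [([154, 185, 194, 115, 14384], [249.2, 243.1]), ([0, 0, 400, 19, 6965], [199.2, 8.6]), ([202, 94, 50, 47, 1507], [227.4, 117.6]), ([394, 101, 6, 58, 272], [397.0, 128.0]), ([377, 265, 21, 14, 186], [385.0, 270.6])]
wrist mallet_grip [(array([0.442, 0.38 , 0.027]), 0.86), (array([0.537, 0.153, 0.016]), 0.58)]
wrist mallet_face [(array([0.441, 0.376, 0.027]), 0.95)]
12.2
```

```bash
cat > lie.py <<'E'
from h import *
K=np.array([[384.55,0,320.96],[0,384.55,238.86],[0,0,1]])
def big(m):
    k,l,st,ce=cv2.connectedComponentsWithStats(m.astype(np.uint8));i=1+np.argmax(st[1:,4]);return l==i
def lie(r=(110,400,130,510),n=None):
    T=toolT();p=bot.read_camera("wrist");P=T@p["hand_eye"]
    if n: cv2.imwrite(f"pics/{n}.png",p["color"][:,:,::-1])
    im=p["color"].astype(int)[r[0]:r[1],r[2]:r[3]]
    b=big((im[:,:,0]>im[:,:,2]+35)&(im[:,:,0]<200)&(im[:,:,1]<im[:,:,0]*.75))
    d=cv2.dilate(b.astype(np.uint8),np.ones((13,13)))>0
    w=(im.min(2)>110)&(im.max(2)-im.min(2)<45)
    k,l,st,ce=cv2.connectedComponentsWithStats(w.astype(np.uint8))
    c=[j for j in range(1,k) if 300<st[j,4]<9000 and (d&(l==j)).any()]
    f=lambda m:(np.argwhere(m).mean(0)[::-1]+[r[2],r[0]])
    hb=f(b);print("t",bot.get_obs()["t"],"handle",hb,b.sum(),bp(*hb,.018,K,P))
    ys=np.argwhere(b)[:,::-1]+[r[2],r[0]]
    vx=cv2.fitLine(ys.astype(np.float32),cv2.DIST_L2,0,.01,.01).ravel();print("axis px",vx,"extent",np.ptp((ys-hb)@vx[:2]))
    pr=(ys-hb)@vx[:2]
    for e in(pr.min(),pr.max()): print(" end",bp(*(hb+e*vx[:2]),.018,K,P))
    for j in c: h=f(l==j);print("head",h,st[j,4],bp(*h,.018,K,P))
E
python3 - <<'E'
from lie import *
for i in range(3): lie(n=f"l{i}")
E
```

```text
t 12.25 handle [382.8312 237.6377] 1416 [0.454  0.4124 0.018 ]
axis px [  0.929    0.37   382.8312 237.6377] extent 70.73891392350197
 end [0.4396 0.3772 0.018 ]
 end [0.4667 0.4435 0.018 ]
head [327.274  217.3371] 1522 [0.4333 0.3573 0.018 ]
t 12.3 handle [382.7325 237.6083] 1417 [0.454  0.4124 0.018 ]
axis px [  0.929    0.3701 382.7325 237.6083] extent 70.37720638513565
 end [0.4397 0.3774 0.018 ]
 end [0.4667 0.4434 0.018 ]
head [327.253  217.2904] 1522 [0.4333 0.3573 0.018 ]
t 12.35 handle [382.6104 237.4535] 1409 [0.4538 0.4122 0.018 ]
axis px [  0.9287   0.3709 382.6104 237.4535] extent 70.56184756755829
 end [0.4395 0.3773 0.018 ]
 end [0.4666 0.4434 0.018 ]
head [327.2715 217.2584] 1521 [0.4332 0.3573 0.018 ]
```

Run:
```python
from lie import *
o=bot.get_obs();print(o["q"],toolT(o)[:3])
for u,v in[(196,274),(266,270),(267,174)]:print([bp(u,v,z)[:2] for z in(0,.06)])
T=toolT();p=bot.read_camera("wrist");P=T@p["hand_eye"]
im=p["color"];g=im[:,:,:].min(2)
for c in(290,330,400,430,450): 
    col=g[200:330,c];print(c,[int(x)+200 for x in np.nonzero(np.abs(np.diff(col.astype(int)))>35)[0]][:6],[bp(c,200+int(x),.0,K,P)[:2].round(3).tolist() for x in np.nonzero(np.abs(np.diff(col.astype(int)))>35)[0]][:3])
print(delta([.460,.435,.10],np.radians(158)))
```

```text
[-0.8737  0.2545  0.0696  1.8636 -0.0205  1.0241  0.7757] [[-1.     -0.0006  0.      0.4163]
 [-0.0006  1.      0.0001  0.3514]
 [-0.      0.0001 -1.      0.2394]]
[array([0.509 , 0.4868]), array([0.5011, 0.4728])]
[array([0.5227, 0.2855]), array([0.5143, 0.279 ])]
[array([0.8106, 0.2912]), array([0.7915, 0.2845])]
290 [] []
330 [237, 238, 290] [[0.459, 0.361], [0.46, 0.361], [0.519, 0.361]]
400 [286, 328] [[0.515, 0.437], [0.566, 0.44]]
430 [284] [[0.512, 0.469]]
450 [] []
(array([-0.2186,  0.4177,  0.6967]), np.float64(-0.1887885384148639), np.float64(1.5714268474188589))
```

Request:
apply_moves(deltas=[[0.45,[-0.2,0.4,0],-0.19],[0.45,[-0.22,0.42,0],-0.19],[0.45,[-0.22,0.42,0],-0.19],[0.45,[-0.22,0.42,0],-0.19],[0.45,[-0.22,0.42,0],-0.19],[0.45,[-0.22,0.42,0],-0.19],[0.45,[-0.22,0.42,0.2],-0.19],[0.45,[-0.22,0.42,0.35],-0.19],[0.45,[-0.22,0.42,0.5],-0.19],[0.45,[-0.22,0.42,0.5],-0.19]], squeeze=20)

```text
t: 13.4
eef_pos: [0.4583, 0.433, 0.135]
tool_rot: [-0.004, -0.562, 0.827, -0.001]
contact_force: [-0.5, -0.2, -0.6]
gripper_width: 0.554
grasp_force: 0.0
```

Run:
```python
from lie import *
print(toolT()[:3],bot.get_obs()["gripper_width"])
try: lie(r=(60,400,100,540),n="l5")
except Exception as e: print(e)
```

```text
[[-0.3678 -0.9299 -0.0057  0.4583]
 [-0.9299  0.3678 -0.0059  0.433 ]
 [ 0.0076  0.0031 -1.      0.135 ]] 0.5543795143399571
t 13.45 handle [315.743  202.2884] 3089 [0.454  0.4107 0.018 ]
axis px [  0.014   -0.9999 315.743  202.2884] extent 105.27015095576644
 end [0.4676 0.4434 0.018 ]
 end [0.4395 0.3758 0.018 ]
head [314.803  111.1706] 3792 [0.4325 0.3554 0.018 ]
```

Request:
apply_moves(deltas=[[0.45,[-0.015,-0.02,0.15],0],[0.45,[-0.015,-0.02,0.3],0],[0.45,[-0.015,-0.02,0.45],0],[0.45,[-0.015,-0.02,0.55],0],[0.45,[-0.015,-0.02,0.62],0],[0.45,[-0.015,-0.02,0.64],0],[0.45,[-0.015,-0.02,0.64],0]])

```text
t: 14.15
eef_pos: [0.4642, 0.4376, 0.012]
tool_rot: [-0.0, -0.563, 0.827, 0.0]
contact_force: [-3.8, -0.6, -0.2]
gripper_width: 0.548
grasp_force: 0.0
```

Request:
apply_moves(deltas=[[0.62,[0,0,0],0],[0.62,[0,0,0],0],[0.62,[0,0,0],0],[0.62,[0,0,0],0]])

```text
t: 14.55
eef_pos: [0.4658, 0.4369, 0.0119]
tool_rot: [0.001, -0.562, 0.827, 0.0]
contact_force: [-0.0, -0.4, 0.6]
gripper_width: 0.378
grasp_force: 0.0
```

Request:
apply_moves(deltas=[[0.65,[0,0,0.015],0],[0.65,[0,0,0.015],0],[0.65,[0,0,0.015],0]])

```text
t: 14.85
eef_pos: [0.466, 0.4377, 0.0107]
tool_rot: [0.001, -0.562, 0.827, 0.0]
contact_force: [-3.0, -3.0, 16.4]
gripper_width: 0.36
grasp_force: 18.4
```

Request:
apply_moves(deltas=[[0.7,[0,0,0],0],[0.7,[0,0,0],0],[0.7,[0,0,0],0]])

```text
t: 15.15
eef_pos: [0.4659, 0.4376, 0.0107]
tool_rot: [0.001, -0.562, 0.827, 0.0]
contact_force: [-3.1, -3.1, 17.0]
gripper_width: 0.363
grasp_force: 18.4
```

Request:
apply_moves(deltas=[[0.7,[0,0,-0.05],0],[0.7,[0.01,0,-0.1],0],[0.7,[0.02,0,-0.15],0],[0.7,[0.03,0,-0.2],0],[0.7,[0.03,0,-0.2],0]])

```text
t: 15.65
eef_pos: [0.4637, 0.4316, 0.0501]
tool_rot: [0.001, -0.562, 0.827, 0.0]
contact_force: [0.1, 1.4, -1.0]
gripper_width: 0.358
grasp_force: 20.0
```

Run:
```python
from lie import *
o=bot.get_obs();print(toolT()[:3],o["gripper_width"],o["contact_force"],o["torque"],o["grasp_force"])
try: lie(r=(0,400,200,440),n="l6")
except Exception as e: print(e)
s=bot.read_camera("side");cv2.imwrite("pics/s6.png",s["color"][:,:,::-1])
print([(d["point"],d["confidence"]) for d in bot.look_for(s,"mallet_face")],[(d["point"],d["confidence"]) for d in bot.look_for(s,"mallet_grip")])
```

```text
[[-0.3679 -0.9299  0.0019  0.4637]
 [-0.9299  0.3679  0.0018  0.4316]
 [-0.0024 -0.0011 -1.      0.0501]] 0.357815330575357 [ 0.052   1.4266 -1.0001] [ 0.1437 -0.0932  0.013 ] 19.97820407152176
t 15.7 handle [323.8823 247.3717] 9800 [0.4568 0.4152 0.018 ]
axis px [  0.0417  -0.9991 323.8824 247.3717] extent 191.12645083665848
 end [0.4752 0.4572 0.018 ]
 end [0.4368 0.3698 0.018 ]
head [325.0484  93.0649] 8569 [0.431  0.3511 0.018 ]
[] [([0.7118, -0.1982, 0.0533], 0.73), ([0.432, 0.3653, 0.046], 0.52)]
```

```bash
cat >> lie.py <<'E'
def headw(f,P,r=(0,400,200,440)):
    "camera-frame depth of head from its px width; prints world pos of head middle"
    im=cv2.imread(f)[:,:,::-1].astype(int)[r[0]:r[1],r[2]:r[3]]
    w=big((im.min(2)>110)&(im.max(2)-im.min(2)<45)&(np.arange(r[0],r[1])[:,None]<330))
    a=np.argwhere(w);rect=cv2.minAreaRect(a[:,::-1].astype(np.float32)+np.array([r[2],r[0]],np.float32));print("head rect",rect, "rows",a[:,0].min()+r[0],a[:,0].max()+r[0],"cols",a[:,1].min()+r[2],a[:,1].max()+r[2])
    wid=np.array([w[i].sum() for i in range(w.shape[0])]);i=np.nonzero(wid)[0];print("widths",{int(k+r[0]):int(wid[k]) for k in i[::6]})
    return rect
def headz(f,P,row,width,col):
    Z=384.55*.036/width;c=np.linalg.solve(K,[col,row,1])*Z;return (P@np.r_[c,1])[:3]
E
python3 - <<'E'
from lie import *
T=toolT();p=bot.read_camera("wrist");P=T@p["hand_eye"];print(P[:3,3]);np.save("P6.npy",P)
headw("pics/l6.png",P)
E
```

```text
[0.4353 0.3589 0.1902]
head rect ((325.1859436035156, 94.50432586669922), (87.48797607421875, 111.01649475097656), 1.3322198390960693) rows 39 151 cols 281 369
widths {39: 10, 45: 59, 51: 77, 57: 84, 63: 86, 69: 87, 75: 86, 81: 87, 87: 87, 93: 87, 99: 87, 105: 87, 111: 87, 117: 88, 123: 88, 129: 88, 135: 88, 141: 49, 147: 9}
```

Request:
apply_moves(deltas=[[0.7,[0.05,0,-0.07],0],[0.7,[0.11,0,-0.125],0],[0.7,[0.16,0,-0.16],0],[0.7,[0.21,0,-0.19],0],[0.7,[0.265,0,-0.215],0],[0.7,[0.265,0,-0.215],0]])

```text
t: 16.5
eef_pos: [0.4432, 0.3799, 0.0918]
tool_rot: [-0.0, -0.562, 0.827, -0.0]
contact_force: [0.9, -0.3, -1.0]
gripper_width: 0.36
grasp_force: 20.0
```

Run:
```python
from lie import *
o=bot.get_obs();print(toolT()[:3,3],o["gripper_width"],o["contact_force"],o["torque"],o["grasp_force"])
p,P=wrist("l7");np.save("P7.npy",P);print(P[:3])
headw("pics/l7.png",P)
```

```text
[0.4432 0.3799 0.0918] 0.36040562791579184 [ 0.8996 -0.2842 -1.0409] [ 0.0252 -0.0493  0.0169] 20.02651870250702
[[-0.9294  0.3515  0.1121  0.4155]
 [ 0.369   0.8861  0.2804  0.3077]
 [-0.0008  0.302  -0.9533  0.2339]]
head rect ((323.45404052734375, 151.22079467773438), (70.13570404052734, 72.56401824951172), 0.8184555172920227) rows 115 188 cols 288 358
widths {115: 11, 121: 43, 127: 56, 133: 61, 139: 65, 145: 66, 151: 66, 157: 67, 163: 68, 169: 69, 175: 21, 181: 9, 187: 2}
```

Request:
apply_moves(deltas=[[0.7,[0.045,0,-0.015],0],[0.7,[0.09,0,-0.03],0],[0.7,[0.135,0,-0.04],0],[0.7,[0.18,0,-0.045],0],[0.7,[0.23,0,-0.05],0],[0.7,[0.27,0,-0.05],0],[0.7,[0.27,0,-0.05],0]])

```text
t: 17.25
eef_pos: [0.4231, 0.33, 0.1011]
tool_rot: [-0.001, -0.562, 0.827, -0.0]
contact_force: [-0.3, -0.5, -2.8]
gripper_width: 0.358
grasp_force: 20.0
```

Run:
```python
from lie import *
o=bot.get_obs();print(toolT()[:3,3],o["gripper_width"],o["contact_force"],o["torque"],o["grasp_force"])
p,P=wrist("l8");np.save("P8.npy",P);print(P[:3])
headw("pics/l8.png",P)
s=bot.read_camera("side");cv2.imwrite("pics/s8.png",s["color"][:,:,::-1])
```

```text
[0.4231 0.33   0.1011] 0.35790616723144 [-0.286  -0.539  -2.7905] [ 0.0198 -0.0073 -0.0176] 20.0441837310791
[[-0.9295  0.3515  0.1114  0.3955]
 [ 0.3688  0.8863  0.2802  0.2578]
 [-0.0003  0.3016 -0.9534  0.2433]]
head rect ((417.0, 110.49998474121094), (158.99996948242188, 43.99999237060547), 90.0) rows 31 190 cols 395 439
widths {31: 2, 37: 16, 43: 30, 49: 44, 55: 42, 61: 40, 67: 37, 73: 34, 79: 35, 85: 33, 91: 31, 97: 28, 103: 27, 109: 25, 115: 24, 121: 22, 127: 20, 133: 18, 139: 16, 145: 14, 151: 13, 157: 11, 163: 9, 169: 7, 175: 6, 181: 3, 187: 2}
```

Run:
```python
from lie import *
P=np.load("P8.npy")
headw("pics/l8.png",P,r=(100,300,265,385))
im=cv2.imread("pics/l8.png")[:,:,::-1].astype(int);b=big((im[:,:,0]>im[:,:,2]+35)&(im[:,:,0]<200)&(im[:,:,1]<im[:,:,0]*.75));a=np.argwhere(b);print("brown rows",a[:,0].min(),a[:,0].max(),{int(r):(int(a[a[:,0]==r,1].min()),int(a[a[:,0]==r,1].max())) for r in range(a[:,0].min(),a[:,0].max(),10)})
s=cv2.imread("pics/s8.png")[:,:,::-1].astype(int)
for n,m in dict(brown=(s[:,:,0]>s[:,:,2]+35)&(s[:,:,0]<200),white=(s.min(2)>120)&(s.max(2)-s.min(2)<45)).items():
    m=m[280:400,335:420];k,l,st,ce=cv2.connectedComponentsWithStats(m.astype(np.uint8));print(n,[(st[j]+[335,280,0,0,0],ce[j]+[335,280]) for j in range(1,k) if st[j,4]>20])
```

```text
head rect ((322.5716552734375, 176.7261962890625), (59.553768157958984, 66.05302429199219), 89.13194274902344) rows 147 207 cols 290 356
widths {147: 3, 153: 40, 159: 51, 165: 57, 171: 60, 177: 62, 183: 63, 189: 44, 195: 18, 201: 7, 207: 1}
brown rows 195 321 {195: (319, 325), 205: (303, 342), 215: (301, 345), 225: (301, 344), 235: (301, 344), 245: (300, 344), 255: (299, 345), 265: (298, 346), 275: (297, 347), 285: (296, 347), 295: (290, 351), 305: (284, 358), 315: (283, 359)}
brown [(array([371, 300,  11,  11,  90]), array([375.9333, 305.1222])), (array([362, 390,   6,   7,  31]), array([364.7097, 393.129 ]))]
white [(array([340, 390,  32,  10, 204]), array([355.5686, 394.2353]))]
```

Request:
apply_moves(deltas=[[0.7,[0.0,0,0.012],0],[0.7,[0.02,0,0.025],0],[0.7,[0.05,0,0.02],0],[0.7,[0.09,0,0.015],0],[0.7,[0.13,0,0.015],0],[0.7,[0.17,0,0.015],0],[0.7,[0.2,0,0.02],0],[0.7,[0.2,0,0.025],0]])

```text
t: 18.15
eef_pos: [0.4107, 0.2959, 0.0986]
tool_rot: [0.003, -0.562, 0.827, 0.0]
contact_force: [-0.9, 0.1, 20.2]
gripper_width: 0.358
grasp_force: 24.1
```

```bash
cat >> lie.py <<'E'
def tilt(n):
    o=bot.get_obs();print(o["t"],toolT()[:3,3],o["gripper_width"],o["contact_force"],o["torque"],o["grasp_force"])
    p,P=wrist(n);T=toolT();im=p["color"].astype(int)
    w=big(((im.min(2)>110)&(im.max(2)-im.min(2)<45))[100:300,265:385]);a=np.argwhere(w)+[100,265]
    b=big((im[:,:,0]>im[:,:,2]+35)&(im[:,:,0]<200)&(im[:,:,1]<im[:,:,0]*.75));c=np.argwhere(b)
    r0=a[:,0].min();cols=lambda A,r:A[A[:,0]==r,1]
    print("white rows",r0,a[:,0].max(),"cols",a[:,1].min(),a[:,1].max(),"brown rows",c[:,0].min(),c[:,0].max())
    tx=T[:3,0]
    f=lambda r,z:float((bp(321,r,z,K,P)-T[:3,3])@tx)
    print("face axis ahead of TCP (z=0):",f(r0,0)-.018,"handle base axis (z .04):",f(c[:,0].min()+8,.04)-.0115)
E
python3 - <<'E'
from lie import *
tilt("l9")
E
```

```text
18.15 [0.4107 0.2959 0.0986] 0.35845970906706104 [-0.8658  0.0825 20.2264] [ 0.1564  0.2538 -0.0019] 24.133878350257874
white rows 205 248 cols 293 355 brown rows 236 321
face axis ahead of TCP (z=0): 0.006504790925438958 handle base axis (z .04): 1.6475560052010146e-05
```

Request:
apply_moves(deltas=[[0.7,[0,0,-0.005],0],[0.7,[0,0,-0.008],0],[0.7,[0,0,-0.008],0]])

```text
t: 18.5
eef_pos: [0.41, 0.2954, 0.0988]
tool_rot: [0.001, -0.562, 0.827, 0.0]
contact_force: [0.8, 0.8, 9.4]
gripper_width: 0.357
grasp_force: 23.1
```

Request:
apply_moves(deltas=[[0.64,[0,0,-0.004],0],[0.62,[0,0,-0.004],0],[0.6,[0,0,-0.004],0],[0.58,[0,0,-0.004],0],[0.56,[0,0,-0.004],0],[0.53,[0,0,-0.004],0],[0.5,[0,0,-0.004],0],[0.47,[0,0,-0.004],0],[0.45,[0,0,-0.004],0],[0.45,[0,0,-0.004],0]])

```text
t: 19.5
eef_pos: [0.4089, 0.2945, 0.0987]
tool_rot: [0.0, -0.562, 0.827, 0.0]
contact_force: [0.0, 0.2, 0.8]
gripper_width: 0.548
grasp_force: 0.0
```

Run:
```python
from lie import *
tilt("l10")
im=cv2.imread("pics/l10.png");s=bot.read_camera("side")["color"];t=bot.read_camera("top")["color"]
cv2.imwrite("pics/s10.png",s[:,:,::-1])
```

```text
19.5 [0.4089 0.2945 0.0987] 0.5479248472389233 [0.0219 0.2462 0.8363] [-0.0506 -0.0259 -0.0163] 0.0
white rows 207 243 cols 294 353 brown rows 232 296
face axis ahead of TCP (z=0): 0.004257952517334639 handle base axis (z .04): 0.001416942528546683
```

Request:
apply_moves(deltas=[[0.45,[0,0,-0.03],0],[0.45,[0,0,-0.06],0],[0.45,[0,0,-0.1],0],[0.45,[0,0,-0.1],0]])

```text
t: 20.05
eef_pos: [0.4096, 0.2951, 0.1202]
tool_rot: [0.001, -0.562, 0.827, 0.0]
contact_force: [-0.2, 0.1, 0.6]
gripper_width: 0.551
grasp_force: 0.0
```

Run:
```python
from lie import *
tilt("l11")
```

```text
20.05 [0.4096 0.2951 0.1202] 0.5507176585264895 [-0.2469  0.136   0.5934] [-0.0245 -0.0433 -0.0121] 0.0
white rows 199 228 cols 298 350 brown rows 220 271
face axis ahead of TCP (z=0): 0.004656793779336581 handle base axis (z .04): 0.0017708683904781725
```

Request:
apply_moves(deltas=[[0.45,[0,0,-0.15],0],[0.45,[0,0,-0.35],0],[0.45,[0,0,-0.55],0],[0.45,[0,0,-0.65],0],[0.45,[0,0,-0.65],0]])

```text
t: 20.6
eef_pos: [0.4103, 0.2958, 0.252]
tool_rot: [0.003, -0.562, 0.827, 0.0]
contact_force: [-0.2, 0.7, 0.3]
gripper_width: 0.549
grasp_force: 0.0
```

Run:
```python
from lie import *
tilt("l12")
s=bot.read_camera("side")["color"]
for k in("mallet_grip","mallet_face"):pass
w=cv2.imread("pics/l12.png")[:,:,::-1]
c=np.hstack([cv2.resize(w,(480,360)),cv2.resize(s[240:400,300:440],(315,360),interpolation=cv2.INTER_CUBIC)]);cv2.imwrite("pics/c12.png",c[:,:,::-1])
print(delta([.470,-.268,.25],np.pi/2+.03),bot.get_obs()["q"])
```

```text
20.6 [0.4103 0.2958 0.252 ] 0.5492414289394811 [-0.1708  0.7039  0.2942] [ 0.0089 -0.0512  0.0337] 0.0
white rows 100 158 cols 362 384 brown rows 102 157
face axis ahead of TCP (z=0): 0.07285334975005672 handle base axis (z .04): 0.06971719663901502
(array([ 2.502 , -1.3185, -0.0076]), np.float64(0.1853166532633482), np.float64(2.76517519975486)) [-0.5897  0.1861 -0.1796  1.9281  0.0386  1.0306  1.9791]
```

View pics/c12.png

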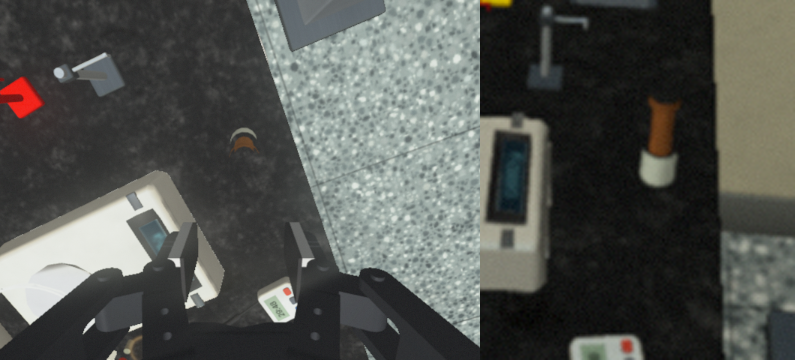

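Request:
apply_moves(deltas=[[0.2,[0.2,-0.1,0],0.185],[0,[0.4,-0.21,0],0.185],[0,[0.6,-0.32,0],0.185],[0,[0.8,-0.42,0],0.185],[0,[1,-0.53,0],0.185],[0,[1,-0.53,0],0.185],[0,[1,-0.53,0],0.185],[0,[1,-0.53,0],0.185],[0,[1,-0.53,0],0.185]])

```text
t: 21.6
eef_pos: [0.4329, 0.0692, 0.2471]
tool_rot: [-0.001, -0.015, 1.0, -0.001]
contact_force: [0.1, -0.5, 0.1]
gripper_width: 1.0
grasp_force: 0.0
```

Run:
```python
from h import *
print(delta([.470,-.268,.25],np.pi/2+.03),bot.get_obs()["q"])
```

```text
(array([-0.1329, -1.6907, -0.013 ]), np.float64(0.00015786508042616042), np.float64(1.601788222348747)) [-0.3704  0.0636  0.0728  2.0742 -0.0053  1.007   1.3069]
```

Request:
apply_moves(deltas=[[0,[-0.066,-0.24,0],0],[0,[-0.066,-0.48,0],0],[0,[-0.066,-0.7,0],0],[0,[-0.066,-0.84,0],0]])

```text
t: 22.0
eef_pos: [0.4515, -0.1013, 0.2477]
tool_rot: [-0.001, -0.016, 1.0, -0.0]
contact_force: [-0.0, -0.4, -0.2]
gripper_width: 0.996
grasp_force: 0.0
```

Request:
apply_moves(deltas=[[0,[-0.066,-0.24,0],0],[0,[-0.066,-0.48,0],0],[0,[-0.066,-0.7,0],0],[0,[-0.066,-0.84,0],0],[0,[-0.066,-0.84,0],0],[0,[-0.066,-0.84,0],0]])

```text
t: 22.6
eef_pos: [0.4705, -0.2653, 0.2475]
tool_rot: [-0.001, -0.017, 1.0, 0.0]
contact_force: [0.4, 0.4, 0.2]
gripper_width: 1.003
grasp_force: 0.0
```

```bash
cat > brd.py <<'E'
from h import *
K=np.array([[384.55,0,320.96],[0,384.55,238.86],[0,0,1]])
def boardpix(n):
    o=bot.get_obs();print(o["t"],toolT(o)[:3,3]);p,P=wrist(n);return p["color"].astype(int),P
E
python3 - <<'E'
from brd import *
im,P=boardpix("b1");np.save("Pb1.npy",P)
w=((im.min(2)>150)&(im.max(2)-im.min(2)<40)).astype(np.uint8)
k,l,st,ce=cv2.connectedComponentsWithStats(w);print([(st[j].tolist(),ce[j]) for j in range(1,k) if st[j,4]>800])
d=(im.max(2)<45).astype(np.uint8)
k,l,st,ce=cv2.connectedComponentsWithStats(d);print("dark",[(st[j].tolist(),ce[j]) for j in range(1,k) if 300<st[j,4]<40000])
p=bot.read_camera("wrist")
for t in("board_grip","board"):print(t,[(q["point"],q["confidence"]) for q in bot.look_for(p,t)])
# edges: for columns, first/last white rows
for c in range(200,640,40):
    r=np.nonzero(w[:330,c])[0]
    if len(r): print(c,r.min(),r.max(),bp(c,r.min(),.072,K,P)[:2],bp(c,r.max(),.072,K,P)[:2])
E
```

```text
22.6 [ 0.4705 -0.2653  0.2475]
[([259, 0, 148, 60, 3783], array([319.4983,  28.539 ])), ([433, 36, 62, 28, 943], array([461.8696,  47.772 ])), ([273, 159, 358, 106, 28710], array([430.594 , 210.3572]))]
dark [([0, 326, 640, 154, 38035], array([327.6915, 430.2188]))]
board_grip [([0.4644, -0.1799, 0.0688], 0.77), ([0.6864, -0.2282, 0.0516], 0.61)]
board [([0.466, -0.1863, 0.0696], 0.6)]
280 0 264 [ 0.3141 -0.3004] [ 0.5189 -0.3002]
320 5 263 [ 0.3163 -0.2713] [ 0.5168 -0.2648]
360 38 263 [ 0.3369 -0.2409] [ 0.5157 -0.2295]
400 37 263 [ 0.3352 -0.2112] [ 0.5145 -0.1941]
440 37 262 [ 0.3343 -0.1815] [ 0.5124 -0.1589]
480 56 262 [ 0.3461 -0.1497] [ 0.5113 -0.1236]
520 15 262 [ 0.3179 -0.1247] [ 0.5101 -0.0882]
560 6 262 [ 0.3111 -0.0967] [ 0.509  -0.0529]
600 0 263 [ 0.3064 -0.0686] [ 0.5087 -0.0173]
```

Run:
```python
from brd import *
P=np.load("Pb1.npy");im=cv2.imread("pics/b1.png")[:,:,::-1].astype(int)
w=((im.min(2)>150)&(im.max(2)-im.min(2)<40)).astype(np.uint8)
k,l,st,ce=cv2.connectedComponentsWithStats(w);m=l==max(range(1,k),key=lambda j:st[j,4])
for c in range(300,632,30):
    r=np.nonzero(m[:,c])[0];a=bp(c,r.min(),.072,K,P);b=bp(c,r.max(),.072,K,P);print(c,r.min(),r.max(),a[:2],b[:2],len(r))
for r in range(165,262,12):
    c=np.nonzero(m[r])[0];print("row",r,c.min(),bp(c.min(),r,.072,K,P)[:2])
d=(im.max(2)<75)&~m; d[:155]=0;d[275:]=0;d[:,:270]=0;d[:,420:]=0
k,l,st,ce=cv2.connectedComponentsWithStats(d.astype(np.uint8))
for j in range(1,k):
    if st[j,4]>150:
        x,y,ww,h,a=st[j];print("blk",st[j],ce[j]);q=np.argwhere(l==j)
        for r in range(y,y+h,8): cc=q[q[:,0]==r,1];print(r,cc.min(),cc.max(),im[r,(cc.min()+cc.max())//2])
```

```text
300 162 264 [ 0.4293 -0.284 ] [ 0.5184 -0.2825] 60
330 162 263 [ 0.4285 -0.2595] [ 0.5165 -0.256 ] 102
360 161 263 [ 0.4269 -0.2351] [ 0.5157 -0.2295] 91
390 161 263 [ 0.4261 -0.2107] [ 0.5148 -0.203 ] 103
420 161 263 [ 0.4253 -0.1863] [ 0.5139 -0.1765] 103
450 160 262 [ 0.4237 -0.162 ] [ 0.5121 -0.1501] 103
480 160 262 [ 0.4229 -0.1375] [ 0.5113 -0.1236] 95
510 160 262 [ 0.4221 -0.1131] [ 0.5104 -0.0971] 103
540 160 262 [ 0.4213 -0.0887] [ 0.5095 -0.0706] 103
570 166 262 [ 0.4253 -0.0632] [ 0.5087 -0.044 ] 26
600 167 263 [ 0.4253 -0.0384] [ 0.5087 -0.0173] 26
630 168 170 [ 0.4253 -0.0136] [ 0.4269 -0.0132] 3
row 165 273 [ 0.4325 -0.306 ]
row 177 274 [ 0.4423 -0.3052]
row 189 274 [ 0.4522 -0.3052]
row 201 275 [ 0.4624 -0.3044]
row 213 276 [ 0.4727 -0.3036]
row 225 276 [ 0.4833 -0.3036]
row 237 277 [ 0.494  -0.3028]
row 249 277 [ 0.505  -0.3028]
row 261 278 [ 0.5162 -0.3019]
blk [270 155  21  34 185] [275.2541 165.4541]
155 270 286 [71 71 74]
163 270 272 [64 68 67]
171 270 272 [69 71 70]
179 270 272 [64 68 69]
187 270 270 [68 68 71]
blk [270 188  27  87 624] [275.5561 245.6234]
188 272 272 [70 70 73]
196 270 273 [70 71 73]
204 270 274 [66 70 73]
212 270 274 [68 70 74]
220 270 274 [67 70 73]
228 270 275 [64 65 69]
236 270 275 [68 68 71]
244 270 275 [62 65 68]
252 270 276 [63 66 68]
260 270 276 [69 69 71]
268 270 293 [64 66 70]
```

Request:
apply_moves(deltas=[[0.2,[-0.007,-0.036,0.2],-0.001],[0.2,[-0.007,-0.036,0.4],-0.001],[0.2,[-0.007,-0.036,0.55],-0.001],[0.2,[-0.007,-0.036,0.65],-0.001],[0.2,[-0.007,-0.036,0.74],-0.001],[0.2,[-0.007,-0.036,0.8],-0.001],[0.2,[-0.007,-0.036,0.82],-0.001],[0.3,[-0.007,-0.036,0.83],-0.001],[0.3,[-0.007,-0.036,0.83],-0.001]], squeeze=20)

```text
t: 23.7
eef_pos: [0.4732, -0.2726, 0.0832]
tool_rot: [0.0, -0.019, 1.0, -0.0]
contact_force: [1.0, -0.3, 0.9]
gripper_width: 0.699
grasp_force: 0.0
```

Run:
```python
from brd import *
im,P=boardpix("b2");o=bot.get_obs();print(toolT(o)[:3],o["contact_force"],o["gripper_width"])
# board rear edge & sides near the robot in view
w=((im.min(2)>150)&(im.max(2)-im.min(2)<40)).astype(np.uint8)
k,l,st,ce=cv2.connectedComponentsWithStats(w);m=l==max(range(1,k),key=lambda j:st[j,4]);a=np.argwhere(m);print(a.min(0),a.max(0))
for r in range(a[:,0].min()+5,300,20):
    c=np.nonzero(m[r])[0];print("row",r,c.min(),c.max(),bp(c.min(),r,.072,K,P)[:2], "runs",np.nonzero(np.diff(m[r].astype(int)))[0][:10])
```

```text
23.7 [ 0.4732 -0.2726  0.0832]
[[-0.9993 -0.0385  0.0012  0.4732]
 [-0.0385  0.9993 -0.0004 -0.2728]
 [-0.0012 -0.0004 -1.      0.0834]] [ 0.3201 -0.1125  0.2702] 0.7020107216339734
[198 244] [383 639]
row 203 244 639 [ 0.4313 -0.3059] runs [243]
row 223 246 639 [ 0.4396 -0.3052] runs [245]
row 243 247 639 [ 0.4483 -0.305 ] runs [246]
row 263 248 639 [ 0.4573 -0.3048] runs [247]
row 283 250 639 [ 0.4666 -0.3041] runs [249 286 347]
```

Request:
apply_moves(deltas=[[0.45,[0,0.02,0],0],[0.45,[-0.001,0.05,0],0],[0.45,[-0.002,0.1,0],0],[0.45,[-0.003,0.15,0],0],[0.45,[-0.004,0.2,0],0],[0.45,[-0.005,0.25,0],0],[0.45,[-0.006,0.3,0],0],[0.45,[-0.007,0.35,0],0],[0.45,[-0.008,0.4,0],0],[0.45,[-0.009,0.45,0],0],[0.45,[-0.01,0.48,0],0],[0.45,[-0.01,0.48,0],0]])

```text
t: 24.95
eef_pos: [0.471, -0.1748, 0.0826]
tool_rot: [-0.0, -0.02, 1.0, 0.001]
contact_force: [-0.5, -0.9, -1.1]
gripper_width: 0.55
grasp_force: 0.0
```

Run:
```python
from brd import *
im,P=boardpix("b3");o=bot.get_obs();print(toolT(o)[:3],o["contact_force"],o["gripper_width"])
w=((im.min(2)>150)&(im.max(2)-im.min(2)<40)).astype(np.uint8)
k,l,st,ce=cv2.connectedComponentsWithStats(w);print([st[j].tolist() for j in range(1,k) if st[j,4]>1500])
g=im.mean(2)
for r in range(203,300,16):
    print("row",r,[(int(x),int(g[r,x]),int(g[r,x+1]),bp(x,r,.072,K,P)[:2].round(4).tolist()) for x in np.nonzero(np.abs(np.diff(g[r,150:420]))>25)[0]+150][:6])
```

```text
24.95 [ 0.471  -0.1748  0.0826]
[[-0.9992 -0.0399 -0.0012  0.4706]
 [-0.0399  0.9992  0.0015 -0.175 ]
 [ 0.0012  0.0016 -1.      0.0824]] [-0.0435 -0.6818  0.2288] 0.5469421566487388
[[162, 197, 478, 189, 61740]]
row 203 [(160, 73, 100, [0.4303, -0.242]), (161, 100, 157, [0.4303, -0.2416]), (162, 157, 183, [0.4303, -0.2412])]
row 219 [(162, 76, 131, [0.437, -0.2418]), (163, 131, 174, [0.437, -0.2413]), (224, 193, 223, [0.436, -0.2164])]
row 235 [(169, 69, 110, [0.4438, -0.2394]), (170, 110, 136, [0.4438, -0.239]), (224, 162, 198, [0.4429, -0.2166]), (259, 220, 194, [0.4423, -0.2021]), (283, 170, 212, [0.4419, -0.1921]), (383, 210, 152, [0.4403, -0.1506])]
row 251 [(171, 71, 108, [0.4508, -0.2392]), (172, 108, 136, [0.4508, -0.2387]), (226, 188, 216, [0.4499, -0.216])]
row 267 [(173, 93, 126, [0.458, -0.2389]), (227, 169, 202, [0.4571, -0.2159])]
row 283 [(174, 65, 109, [0.4655, -0.239]), (175, 109, 138, [0.4655, -0.2386]), (228, 145, 182, [0.4646, -0.2157]), (229, 182, 219, [0.4645, -0.2153]), (265, 219, 158, [0.4639, -0.1997]), (266, 158, 88, [0.4639, -0.1993])]
row 299 [(176, 76, 115, [0.4731, -0.2387]), (229, 160, 188, [0.4722, -0.2155]), (230, 188, 217, [0.4722, -0.2151]), (242, 202, 147, [0.472, -0.2098]), (243, 147, 122, [0.472, -0.2094]), (327, 127, 197, [0.4705, -0.1726])]
```

Request:
apply_moves(deltas=[[0.55,[0,0,0],0],[0.6,[0,0,0],0],[0.65,[0,0,0],0],[0.7,[0,0,0],0],[0.8,[0,0,0],0],[1,[0,0,0],0],[1,[0,0,0],0],[1,[0,0,0],0]], squeeze=35)

```text
t: 25.8
eef_pos: [0.4711, -0.1775, 0.0829]
tool_rot: [0.0, -0.019, 1.0, -0.0]
contact_force: [-0.4, -4.9, 5.9]
gripper_width: 0.3
grasp_force: 34.8
```

Request:
apply_moves(deltas=[[1,[0,0.03,0],0],[1,[-0.001,0.08,0],0],[1,[-0.002,0.13,0],0],[1,[-0.003,0.18,0],0],[1,[-0.004,0.23,0],0],[1,[-0.005,0.28,0],0],[1,[-0.006,0.33,0],0],[1,[-0.007,0.38,0],0],[1,[-0.008,0.43,0],0],[1,[-0.009,0.48,0],0],[1,[-0.009,0.5,0],0],[1,[-0.009,0.5,0],0]])

```text
t: 27.0
eef_pos: [0.4692, -0.0762, 0.0829]
tool_rot: [0.0, -0.019, 1.0, 0.0]
contact_force: [1.5, -1.7, 6.2]
gripper_width: 0.298
grasp_force: 35.2
```

Run:
```python
from brd import *
o=bot.get_obs();print(toolT(o)[:3],o["contact_force"],o["gripper_width"])
im,P=boardpix("b4");np.save("Pb4.npy",P)
p=bot.read_camera("top");cv2.imwrite("pics/t4.png",p["color"][:,:,::-1]);t=p["color"].astype(int)
s=bot.read_camera("side");cv2.imwrite("pics/s4.png",s["color"][:,:,::-1])
for n,pic in(("top",p),("side",s)):
    for q in("board","board_edge","mark"):print(n,q,[(np.round(d["point"],3),d["confidence"]) for d in bot.look_for(pic,q)][:3])
g=t.mean(2)
for r in range(264,312,4): print(r,"".join(f"{int(v):4d}" for v in g[r,300:345:1]))
```

```text
[[-0.9993 -0.0387  0.0003  0.4692]
 [-0.0387  0.9993  0.0003 -0.0762]
 [-0.0004  0.0003 -1.      0.0829]] [ 1.5454 -1.6856  6.2208] 0.29778633622353406
27.0 [ 0.4692 -0.0762  0.0829]
top board [(array([0.461, 0.044, 0.07 ]), 0.87)]
top board_edge [(array([0.461, 0.043, 0.072]), 0.9), (array([0.398, 0.279, 0.036]), 0.17)]
top mark [(array([ 0.612, -0.017,  0.009]), 0.78), (array([0.644, 0.128, 0.013]), 0.77), (array([0.53 , 0.149, 0.01 ]), 0.68)]
side board [(array([0.465, 0.036, 0.072]), 0.8)]
side board_edge [(array([0.465, 0.037, 0.069]), 0.71)]
side mark [(array([0.65 , 0.135, 0.009]), 0.66), (array([ 0.612, -0.125,  0.032]), 0.65), (array([ 0.619, -0.011,  0.018]), 0.55)]
264   50  53  53  56  58  52  58  76  97  97  95 101 141 184 122  95  96  98  97  97  83  50  47  51  49  47  46  46  45  46  50  47  45  48  47  57  63  69  66  55  50  47  47  44  50
268   54  51  48  49  54  53  56  78  95  97  97 103 146 188 124  99  98  97  99  95  86  50  42  47  44  44  46  45  48  50  49  49  47  48  49  48  51  46  45  50  47  49  48  57  59
272   53  46  45  45  45  45  49  50  51  53 
[... 1104 characters left out ...]
7  48  52  53  52  56  63  63  57  71 158 232 233 233 232 233 233 232 232 232 232 232 231 231 231 231 231 231 230 230 230 230 230 229 230 230 229
300   46  44  44  42  43  40  45  46  48  47  48  46  44  47  51  51  50  64 145 224 231 232 232 231 232 231 231 230 215 142 149 206 228 230 229 229 229 229 229 228 225 204 149 168 217
304   57  51  49  45  44  47  45  46  49  46  43  43  44  45  50  49  47  59 125 206 229 231 231 230 231 230 231 230 232 232 232 231 232 231 231 231 231 231 230 230 230 230 230 231 230
308   46  49  52  53  56  58  57  51  52  54  56  52  49  47  47  48  44  44  44  42  48  49  54  56  54  52  46  44  47  48  46  47  47  44  45  47  51  48  49  48  48  44  46  48  49
```

Run:
```python
from brd import *
for z in(.08,.09,.098):print(z,bp(312.95,270,z)[:2],bp(312.95,277,z)[:2])
print("board",[bp(c,r,.072)[:2] for c,r in((317.5,276),(317.8,290),(318.2,304))])
s=cv2.imread("pics/s4.png").astype(int).mean(2)
print("tip/edge predicted side px",[ (SK@(np.linalg.inv(SP)@np.r_[x,1])[:3]/(np.linalg.inv(SP)@np.r_[x,1])[2])[:2] for x in ([.4945,.147,.08],[.4945,.147,.098],[.54,.147,.1],[.461,.134,.072],[.415,.132,.072],[.505,.136,.072])])
for r in range(228,262,2): print(r,"".join(f"{int(v):4d}" for v in s[r,322:372:2]))
t=cv2.imread("pics/t4.png").astype(int).mean(2)
for r in range(256,282,2): print(r,"".join(f"{int(v):4d}" for v in t[r,305:325]))
```

```text
0.08 [0.5128 0.1486] [0.4936 0.1483]
0.09 [0.5114 0.1483] [0.4923 0.1481]
0.098 [0.5103 0.1481] [0.4913 0.1479]
board [array([0.4975, 0.1361]), array([0.4591, 0.1348]), array([0.4212, 0.1332])]
tip/edge predicted side px [array([346.8047, 251.8805]), array([347.0776, 246.0885]), array([329.1621, 244.125 ]), array([360.0801, 252.4566]), array([378.1007, 253.3443]), array([342.9248, 251.6312])]
228   21  18  19  21  17  19  19  23  20  28  47 129 176 178 177 177 176 176 179 182 182 179 179 177 182
230   19  24  25  23  23  18  14  19  22  25  50 147 174 153 150 173 176 175 176 154 173 179 179 179 174
232   24  30  23  25  24  23  16  21  22  25  51 141 180 163 162 172 176 174 174 145 167 175 175 177 151
234   29  24  21  29  29  17  18  21  17  39  86 145 175 174 173 174 174 177 174 177 178 175 175 176 175
236   25  17  22  26  27  25  20  21  21  36  62 147 173 167 167 173 174 176 175 171 178 173 177 175 178
238   20  16  20  24  24  26  19  25  20  37  62 153 170 137 137 171 175 177 172 132 169 174 175 179 161
240   24  18  22  23  25  27  28  25  19  41  63 163 171 169 172 170 174 1
[... 1485 characters left out ...]
  83  50  47  51  49
266   49  55  76  95  98  99 105 147 187 124  98  99  99  98  97  86  50  45  47  46
268   53  56  78  95  97  97 103 146 188 124  99  98  97  99  95  86  50  42  47  44
270   52  54  74  92  93  94 101 145 187 122  96  94  93  94  93  83  52  45  44  44
272   45  49  50  51  53  51  64 130 183 101  57  52  56  71  86  90  89  86  86  90
274   49  44  43  45  44  45  61 130 181 102  57  57 104 179 225 228 228 228 228 228
276   50  47  46  47  42  42  57 119 168 105  52  52  97 177 227 230 230 229 229 229
278   49  48  44  47  44  43  42  51  59  57  50  53  91 167 226 230 229 230 229 229
280   45  44  45  47  48  47  48  48  53  57  55  52  85 166 226 229 229 229 229 228
```

Request:
apply_moves(deltas=[[1,[0,0.015,0],0],[1,[0,0.03,0],0],[1,[-0.001,0.045,0],0],[1,[-0.001,0.06,0],0],[1,[-0.001,0.06,0],0],[1,[-0.001,0.06,0],0],[1,[-0.001,0.06,0],0]])

```text
t: 28.15
eef_pos: [0.4689, -0.0651, 0.083]
tool_rot: [0.0, -0.019, 1.0, -0.0]
contact_force: [0.1, -4.3, 5.6]
gripper_width: 0.299
grasp_force: 35.2
```

Run:
```python
from brd import *
o=bot.get_obs();print(o["t"],toolT(o)[:3],o["contact_force"],o["grasp_force"],np.abs(o["joint_vel"]).max())
t=bot.read_camera("top")["color"].astype(int).mean(2);s=bot.read_camera("side")["color"].astype(int).mean(2)
for r in range(264,310,4): print(r,"".join(f"{int(v):4d}" for v in t[r,305:325]))
def sub(r): 
    v=t[r,302:325];i=np.nonzero((v[:-1]<140)&(v[1:]>=140))[0][-1];return 302+i+(140-v[i])/(v[i+1]-v[i])
e=[(r,sub(r)) for r in range(282,304,3)];print(e);print([bp(c,r,.072)[:2] for r,c in e])
m=cv2.imread("pics/t4.png")
for r in range(240,266,2): print(r,"".join(f"{int(v):4d}" for v in s[r,322:372:2]))
```

```text
28.15 [[-0.9993 -0.0375  0.0004  0.4689]
 [-0.0375  0.9993 -0.0002 -0.0651]
 [-0.0004 -0.0002 -1.      0.083 ]] [ 0.0929 -4.2623  5.5768] 35.24158000946045 0.001938347032831717
264   54  61  76  94  97  96 101 142 183 121  93  97  98  97  95  85  49  47  49  51
268   53  56  75  96  97  98 104 144 187 125 101  99 101  99  98  86  49  48  48  43
272   50  50  49  52  50  51  67 129 184 112  89  89  89  90  87  91  91  93  99 108
276   51  45  44  45  44  46  58 122 192 214 229 231 230 229 230 229 229 229 227 225
280   45  45  46  49  46  47  48  50  88 168 227 230 229 229 229 229 228 228 227 224
284   51  54  52  49  47  46  50  59  88 164 228 232 231 231 231 230 231 230 230 229
288   48  52  53  54  59  59  51  47  68 151 229 232 233 232 232 231 231 230 227 212
292   54  53  54  54  57  60  57  55  69 148 227 231 230 231 231 231 230 230 230 230
296   43  46  46  43  48  51  54  54  73 153 228 232 232 233 232 232 232 232 232 232
300   43  43  47  46  48  49  47  47  68 155 231 232 231 232 231 232 232 231 228 200
304   46  45  47  49  45  43  45  42  58 128 208 229 231 230 230 231 230 
[... 1268 characters left out ...]
24  21  11 111 178 161 171 178 180 181 181 179 180 179 179 184 181 181
254   22  24  29  90  77  30  23  14  14  14 109 167 172 176 176 179 181 180 180 178 180 181 182 184 184
256   22  16  29  91  78  26  20  18  16  21  65 101 107 117 122 137 141 136 135 136 144 147 152 162 162
258   20  24  31  89  76  25  16  19  17  24  21  22  27  36  36  41  49  41  39  44  48  56  66  72  89
260   24  17  27  93  71  27  14  18  16  24  24  17  18  21  15  15  18  16  13  15  16  18  14  17  18
262   33  21  31  92  74  23  17  20  23  25  26  22  23  20  19  13  18  15  20  22  20  16  21  17  19
264   25  18  29  91  70  24  15  19  18  22  19  24  25  21  19  22  20  18  19  17  15  16  20  19  21
```

Request:
apply_moves(deltas=[[1,[0,0.006,0],0],[1,[0,0.006,0],0],[1,[0,0.006,0],0],[1,[0,0.006,0],0],[1,[0,0.006,0],0]])

```text
t: 28.75
eef_pos: [0.4689, -0.0643, 0.0829]
tool_rot: [0.0, -0.019, 1.0, -0.0]
contact_force: [0.3, -4.1, 5.7]
gripper_width: 0.297
grasp_force: 35.3
```

Run:
```python
from brd import *
o=bot.get_obs();print(o["t"],o["eef_pos"],o["contact_force"],o["grasp_force"],np.abs(o["joint_vel"]).max())
print(bot.hand_in())
```

```text
28.75 [ 0.4689 -0.0643  0.0829] [ 0.3117 -4.0802  5.7071] 35.328415632247925 0.0016019409509561199
the job is handed in; nothing more can be done
None
```

Handed in at 28.75 s: pin driven flush, mallet standing upright (it was dropped once on release and stood up again), and board held still by its grip block; I measured its edge about 1 mm from the pointer tip, but hand-in returned no verdict.

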